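Line up the spice pots by height beside the cobek

ROBOT

A 7-joint arm with a two-finger parallel gripper is mounted at the origin on the work surface. World frame = base frame: x ahead of the robot, y to its left, z up, the work surface at z = 0. Lengths are in m, angles in rad, forces in N, time in s.
With the tool pointing down it reaches from about 0.4 to 0.875 m from the base axis. Payload 6.5 kg.
Tool frame: the origin (TCP) lies at the very end of the fingers, on their centre line; the grasp point (between the pads) lies 19 mm behind it; z points along the fingers, y is the line along which they close (so a half turn about z gives the same grasp; the last joint's range is limited). The gripper opens to 88 mm and grips with 3 to 60 N. Pads are 18 mm wide; open, the fingers measure 123 mm over their backs; the gripper's body (75 mm by 187 mm) begins 45 mm behind the grasp point.
Start: joints at [1.071, 0.536, -0.004, 1.538, 0.003, 1.067, -0.071], TCP at [0.273, -0.59, 0.204] pointing down, gripper open.
Joint ranges: [-2.7, 2.7], [-0.37, 2.16], [-1.27, 1.26], [0.24, 2.4], [-1.31, 4.45], [0.19, 1.91], [-2.76, 2.76]. Speed limits (rad/s): [2.39, 2.39, 3.14, 3.14, 3.14, 3.14, 3.14].

INTERFACE

Orientations are given as a rotation vector (axis times angle).
In Python, from bench import r, imaging, ticket, spotter gives the robot as it stands.
- The arm moves only by the shell command python3 -m creep 'ROWS' [FORCE]. ROWS is JSON, a list of rows, each a list of 7 numbers: the shift along the tool's x, y, z scaled (see below), then the turn, a rotation vector about the tool's x, y, z scaled (see below), then the opening, from -1 (shut) to 1 (fully open). A call has 1 to 20 rows; each row is the pose to reach, as a shift and turn from the pose commanded when the call began, along the tool's axes at that moment; what a row does not reach only later rows make up. The controller multiplies each number of a shift by 25 cm and each number of a turn by pi/2 rad. A row lasts 1/12 s, in which the tool goes at most 41.7 mm and 7.16 degrees, less where a joint would pass 70% of its speed; a pose out of reach is approached as far as the arm can. A call with a number of a shift or a turn outside -1 to 1 is refused whole. A call with a gripper value outside its range is refused whole. The fingers move at their own pace and stop on an object; FORCE is the grip in N (left out, the last holds). Time passes only in rows, so rows that repeat a pose let the fingers close. It gives the time, the measured TCP pose, the force, the opening and the grip force at its end, in the units of the state.
- r.get_state(): the state, without advancing time (a new reading comes with each control period).
- imaging.snapshot(name): name is "scene" or "side" or "wrist"; returns a dict with "img" (384x512x3 uint8, blue, green, red), "K" (3x3 intrinsics, pixels), "k1" (the pictures are not rectified: a ray, as slopes to the right and down, at radius r is drawn at 1 + k1 r^2 times it, then the intrinsics apply), "extrinsics" (4x4, takes a point from world to camera coordinates). Camera axes: x right, y up, looking along -z (the intrinsics and any distortion apply to the point x, -y, -z); pixel columns grow to the right and rows downward; lengths in m; the calibration is good to about 2 mm. A picture is of the moment at which its call begins. There is no depth.
- ticket.sign_off(): hands the job in; it is judged then, once.
Trained networks look in the newest picture that a camera, given by its name, has taken for a name from the list of things; names that differ only in an ending like _2 or _b are one class to them, and where a whole thing is asked for, a point or a joint stands for the part that bears it (a point fixed in the world has none). Each returns a list of dicts, best first, with "score" (0 to 1); they miss things now and then, are a little off and sometimes report something else, mostly with a low value. They report only what shows in the picture. A call takes as long as a camera call. They do not tell look-alikes from the thing itself.
- spotter.regions_of(query, camera): "region" (384x512 bool, what is visible of it) and "rect" ([centre column, centre row, width, height] as shares, 0 to 1, of the picture: columns of its width, rows of its height, round what is visible of it).
- spotter.place_of(query, camera): "location" ([row, column] as shares, 0 to 1, of the picture: columns of its width, rows of its height: a listed point, or the origin of a listed thing).
The state is a dict: "t": time; "q": joint angles; "joint_velocities": joint speeds; "effort": joint torques, N m; "ee_pos": TCP position; "tool_rot": TCP orientation; "contact_force": force on the tool from outside, world axes, zero at the start; "moment": the same for the moment, N m; "width": finger opening in m; "grip_force": force on a finger pad.
Only numpy, scipy, OpenCV 4.12 (cv2) and the standard library are available. Lean on these libraries where they do the work, as an engineer would, in place of code of your own. Each camera call takes 0.05 s, during which the arm holds its last target. There are 200 camera calls.

TASK

Get the spices ready for grinding: stand the four lidded pots on the row of cork coasters in order of height, one centred on each, with the shortest on the coaster nearest the stone cobek and rising to the tallest next to the orange tub. Set them down upright without dropping or tipping any, let go of them all, and leave the cobek and the tub where they stand.

Things in the scene. Friction and masses are not known exactly. Their poses are not given: they have to be found in the camera images.
- pot_44_centre (a point): shortest of the four spice pots: upright round straight-sided white ceramic pot with a flat dark wooden lid (fixed on, flush with the side), 44 mm across and 44 mm tall in all, 90 g give or take a third, standing loose on the bench at the start; the point is its centre, half-way up (22 mm above its underside), z up along its axis
- pot_58_centre (a point): second shortest of the four spice pots: upright round straight-sided white ceramic pot with a flat dark wooden lid (fixed on, flush with the side), 48 mm across and 58 mm tall in all, 130 g give or take a third, standing loose on the bench at the start; the point is its centre, half-way up (29 mm above its underside), z up along its axis
- pot_72_centre (a point): second tallest of the four spice pots: upright round straight-sided white ceramic pot with a flat dark wooden lid (fixed on, flush with the side), 52 mm across and 72 mm tall in all, 180 g give or take a third, standing loose on the bench at the start; the point is its centre, half-way up (36 mm above its underside), z up along its axis
- pot_86_centre (a point): tallest of the four spice pots: upright round straight-sided white ceramic pot with a flat dark wooden lid (fixed on, flush with the side), 56 mm across and 86 mm tall in all, 240 g give or take a third, standing loose on the bench at the start; the point is its centre, half-way up (43 mm above its underside), z up along its axis
- coaster_a: one of four alike round cork coasters, 68 mm across, 4 mm thick, fixed in a row about 100 mm apart (91 to 109) on a bamboo board 80 mm wide, 400 mm long and 6 mm thick that lies fixed on the bench; an end place of the row; origin at the centre of its underside, so pots stand 4 mm above it (10 mm above the bench); its y axis runs along the row from coaster_a towards coaster_d, z up
- coaster_b: one of four alike round cork coasters, 68 mm across, 4 mm thick, fixed in a row about 100 mm apart (91 to 109) on a bamboo board 80 mm wide, 400 mm long and 6 mm thick that lies fixed on the bench; second place, next to coaster_a; origin at the centre of its underside, so pots stand 4 mm above it (10 mm above the bench); its y axis runs along the row from coaster_a towards coaster_d, z up
- coaster_c: one of four alike round cork coasters, 68 mm across, 4 mm thick, fixed in a row about 100 mm apart (91 to 109) on a bamboo board 80 mm wide, 400 mm long and 6 mm thick that lies fixed on the bench; third place, next to coaster_d; origin at the centre of its underside, so pots stand 4 mm above it (10 mm above the bench); its y axis runs along the row from coaster_a towards coaster_d, z up
- coaster_d: one of four alike round cork coasters, 68 mm across, 4 mm thick, fixed in a row about 100 mm apart (91 to 109) on a bamboo board 80 mm wide, 400 mm long and 6 mm thick that lies fixed on the bench; the other end place of the row; origin at the centre of its underside, so pots stand 4 mm above it (10 mm above the bench); its y axis runs along the row from coaster_a towards coaster_d, z up
- cobek: shallow dark volcanic-stone mortar (cobek), 150 mm across and 45 mm high, its stone pestle lying in it and rising to about 65 mm; stands loose just beyond one end of the row (either end), its centre about 300 mm from the row's middle; 1.6 kg; origin at the centre of its underside. Not to be moved
- tub: orange plastic lidded tub, 108 mm square, 62 mm high, 0.4 kg, standing loose just beyond the other end of the row; origin at the centre of its underside. Not to be moved. (Also on the bench, away from the work: a bamboo turntable with two glass jars at the robot's right and a blue scoop at its left.)
Mind the look-alikes: they are no part of the job. What is shaped like the part that bears pot_44_centre but red or yellow is not meant.

How it is judged:
At the end, for the whole second after the job is handed in: Each pot stands upright (within 0.1 rad), at rest and released on its own coaster, its axis within 12 mm of the coaster's centre and its underside on the coaster (within 5 mm), the heights rising from the shortest at the cobek's end of the row to the tallest at the tub's end (((horizontal distance between cobek and coaster_a below 0.3 m and horizontal distance between pot_44_centre and coaster_a below 0.012 m and horizontal distance between pot_58_centre and coaster_b below 0.012 m and horizontal distance between pot_72_centre and coaster_c below 0.012 m and horizontal distance between pot_86_centre and coaster_d below 0.012 m) or (horizontal distance between cobek and coaster_d below 0.3 m and horizontal distance between pot_44_centre and coaster_d below 0.012 m and horizontal distance between pot_58_centre and coaster_c below 0.012 m and horizontal distance between pot_72_centre and coaster_b below 0.012 m and horizontal distance between pot_86_centre and coaster_a below 0.012 m)) and angle between each of pot_44_centre, pot_58_centre, pot_72_centre, pot_86_centre's own z axis and vertical below 0.1 rad and height (world z) of pot_44_centre between 0.027 and 0.037 m and linear speed of each of pot_44, pot_58, pot_72, pot_86 below 0.02 m/s and angular speed of each of pot_44, pot_58, pot_72, pot_86 below 0.2 rad/s and contact force between the fingers and pot_44 below 0.1 N and height (world z) of pot_58_centre between 0.034 and 0.044 m and contact force between the fingers and pot_58 below 0.1 N and height (world z) of pot_72_centre between 0.041 and 0.051 m and contact force between the fingers and pot_72 below 0.1 N and height (world z) of pot_86_centre between 0.048 and 0.058 m and contact force between the fingers and pot_86 below 0.1 N); the robot touches nothing.
It fails at once if the cobek is pushed more than 25 mm from where it stood (distance of cobek from where it was at the start of the episode above 0.025 m).
It fails at once if the tub is pushed more than 25 mm from where it stood (distance of tub from where it was at the start of the episode above 0.025 m).
It fails at once if a pot is dropped or thrown (moves faster than 0.8 m/s with the fingers off it, a fall of over 30 mm) ((linear speed of pot_44 above 0.8 m/s and contact force between the fingers and pot_44 below 0.05 N) or (linear speed of pot_58 above 0.8 m/s and contact force between the fingers and pot_58 below 0.05 N) or (linear speed of pot_72 above 0.8 m/s and contact force between the fingers and pot_72 below 0.05 N) or (linear speed of pot_86 above 0.8 m/s and contact force between the fingers and pot_86 below 0.05 N)).
It fails at once if a pot is tipped over (tilted more than 0.7 rad) (angle between any of pot_44_centre, pot_58_centre, pot_72_centre, pot_86_centre's own z axis and vertical above 0.7 rad).
It also fails if it takes over 112 s, if anything falls off the work surface, if the arm or the gripper's body presses on something with over 40 N, if the wrist force passes 120 N, or if a joint passes its speed limit or range.

## Working session

There is one attempt and no reset: what is moved stays moved. The work goes in short steps, Python scripts to look and compute and a shell command to move; the robot and the scene stay as the last step left them, time stands still between calls to the robot, and variables do not carry over. Pictures are saved under pics/ and viewed, at most 14 in all, crops included, and the job is handed in when it is done.

```bash
mkdir -p pics; ls; cat > h.py <<'E'
import numpy as np, cv2
from bench import r, imaging, ticket, spotter
from scipy.spatial.transform import Rotation as R
def ray(s,u,v):
    K=s["K"];k=s["k1"]
    d=np.array([(u-K[0][2])/K[0][0],(v-K[1][2])/K[1][1]]);p=d.copy()
    for _ in range(30): p=d/(1+k*(p@p))
    E=np.array(s["extrinsics"]);Rm=E[:3,:3];t=E[:3,3]
    return -Rm.T@t, Rm.T@np.array([p[0],-p[1],-1])
def onz(s,u,v,z):
    c,d=ray(s,u,v); return c+d*(z-c[2])/d[2]
def proj(s,P):
    E=np.array(s["extrinsics"]);c=E[:3,:3]@np.array(P)+E[:3,3]
    p=np.array([c[0],-c[1]])/-c[2];p=p*(1+s["k1"]*(p@p));K=s["K"]
    return K[0][0]*p[0]+K[0][2],K[1][1]*p[1]+K[1][2]
E
python3 - <<'E'
from h import *
st=r.get_state();print(st)
for cam in ["scene","side"]:
    s=imaging.snapshot(cam);cv2.imwrite(f"pics/{cam}0.png",s["img"])
    E=np.array(s["extrinsics"]);print(cam,-E[:3,:3].T@E[:3,3],s["K"],s["k1"])
    for q,z in [("pot_44_centre",.022),("pot_58_centre",.029),("pot_72_centre",.036),("pot_86_centre",.043),("coaster_a",.006),("cobek",0),("tub",0)]:
        for d in spotter.place_of(q,cam)[:6]:
            v,u=d["location"];u*=512;v*=384
            print(q,round(d["score"],2),round(u),round(v),onz(s,u,v,z).round(3))
E
```

```text
pics
{'t': 0.0, 'q': array([ 1.07079101,  0.53718318, -0.0044622 ,  1.53886033,  0.0026175 ,
        1.06729429, -0.07119112]), 'joint_velocities': array([-1.16429384e-03, -4.87308636e-04, -9.92896141e-04, -2.43898836e-04,
        1.43637411e-03,  1.15475541e-03, -3.74247530e-05]), 'effort': array([ 2.00274812e-04, -5.70975637e+01,  9.90814604e-01, -2.51599932e+01,
       -5.63813502e-02,  1.78082858e-02,  1.47462547e-04]), 'ee_pos': array([ 0.27291793, -0.58918587,  0.20313288]), 'tool_rot': array([-3.06631738e+00, -6.75898699e-01,  7.86654038e-04]), 'contact_force': array([-0.64080995, -0.43085077, -0.20779528]), 'moment': array([ 0.01734896, -0.00406516,  0.01502786]), 'grip_force': 0.0, 'width': 0.08803627357011627}
scene [ 1.1953503  -0.1305985   0.78487041] [[363.89726827   0.         259.95367035]
 [  0.         363.89726827 186.75003924]
 [  0.           0.           1.        ]] 0.03349715599839596
pot_44_centre 0.8 177 166 [ 0.366 -0.182  0.022]
pot_44_centre 0.78 178 188 [ 0.461 -0.186  0.022]
pot_44_centre 0.64 151 194 [ 0.466 -0.259  0.022]
pot_44_centre 0.59 155 174 [ 0
[... 673 characters left out ...]
          0.           1.        ]] -0.08679731369459508
pot_44_centre 0.82 328 124 [ 0.399 -0.258  0.022]
pot_44_centre 0.8 302 118 [ 0.47  -0.264  0.022]
pot_44_centre 0.77 338 145 [ 0.363 -0.19   0.022]
pot_44_centre 0.69 298 138 [ 0.467 -0.187  0.022]
pot_58_centre 0.61 274 214 [0.475 0.064 0.029]
pot_58_centre 0.39 194 222 [0.639 0.131 0.029]
pot_72_centre 0.67 295 167 [ 0.455 -0.077  0.036]
pot_86_centre 0.57 273 269 [0.444 0.205 0.043]
coaster_a 0.91 191 218 [0.659 0.108 0.006]
coaster_a 0.87 226 159 [ 0.632 -0.086  0.006]
coaster_a 0.8 215 187 [0.632 0.008 0.006]
coaster_a 0.69 243 138 [ 0.609 -0.168  0.006]
cobek 0.71 253 96 [ 0.626 -0.342  0.   ]
tub 0.7 155 274 [0.686 0.259 0.   ]
```

```bash
python3 -c "
import cv2,numpy as np
a=cv2.imread('pics/scene0.png')[120:290,80:400];b=cv2.imread('pics/side0.png')[60:310,100:400]
cv2.imwrite('pics/a.png',cv2.resize(a,(800,425),interpolation=2));cv2.imwrite('pics/b.png',cv2.resize(b,(720,600),interpolation=2))"
```

```text
(no output)
```

View pics/a.png

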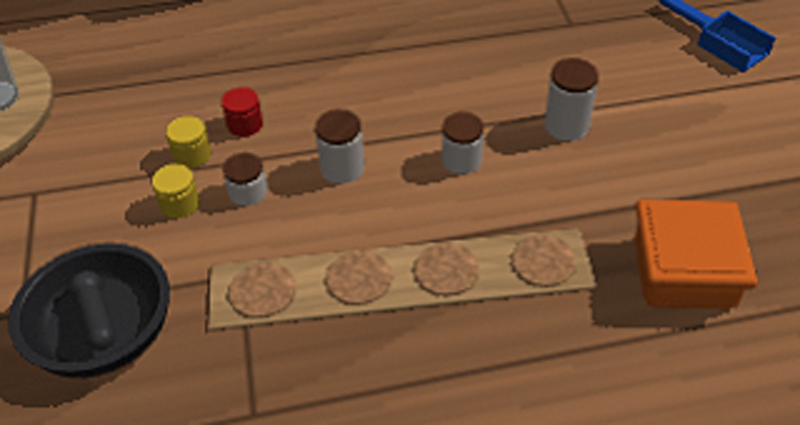

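View pics/b.png

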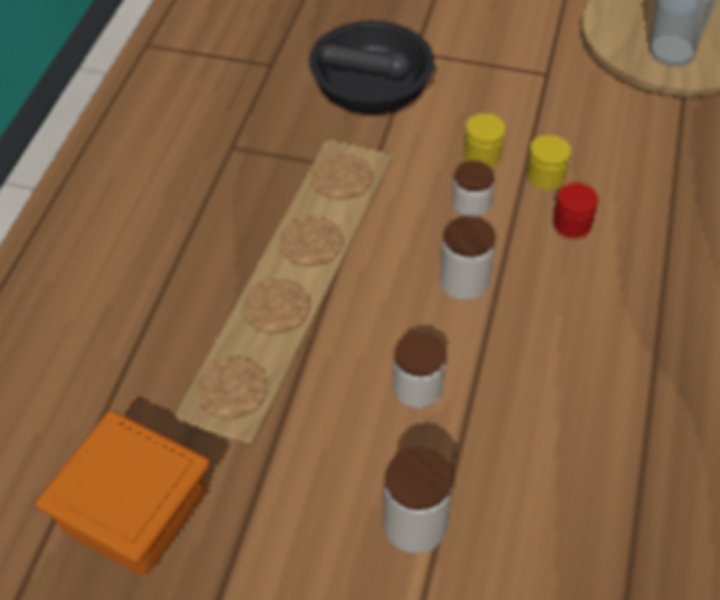

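The scene view shows the cobek at left (118,253), beside the y≈-0.17 coaster, and the tub at right (357,230). The pots run 44, 72, 58, 86 in increasing y. The white pot with the dark lid at (178,188) is pot_44; the two yellow pots and the red one are look-alikes. Next I'll refine the positions.

```bash
cat >> h.py <<'E'
def mv(target,yaw_y=None):
    """print shift numbers for tool to reach target from present pose; yaw_y: wanted world dir of tool y"""
    st=r.get_state();Rm=R.from_rotvec(st["tool_rot"]).as_matrix();d=Rm.T@(np.array(target)-st["ee_pos"])
    print("shift",(d/.25).round(3),"n_rows",np.linalg.norm(d)/.0417)
    if yaw_y is not None:
        y=np.array([*yaw_y,0.]);y/=np.linalg.norm(y);z=np.array([0,0,-1.])
        c=[]
        for s in (1,-1):
            T=np.column_stack([np.cross(s*y,z),s*y,z]);c.append(R.from_matrix(Rm.T@T).as_rotvec())
        for v in c: print("turn",(v/(np.pi/2)).round(3),"q7",st["q"][6])
E
python3 - <<'E'
from h import *
st=r.get_state();print(R.from_rotvec(st["tool_rot"]).as_matrix().round(3))
H=dict(pot_44_centre=.044,pot_58_centre=.058,pot_72_centre=.072,pot_86_centre=.086)
X0=dict(pot_44_centre=(.464,-.187),pot_58_centre=(.48,.064),pot_72_centre=(.449,-.072),pot_86_centre=(.445,.207))
for cam in ["scene","side"]:
    s=imaging.snapshot(cam);hsv=cv2.cvtColor(s["img"],cv2.COLOR_BGR2HSV)
    for d in spotter.regions_of("coaster_a",cam)[:4]:
        v,u=np.nonzero(d["region"]);P=np.array([onz(s,a,b,.010) for a,b in zip(u+.0,v+.0)])
        m=P.mean(0);print(cam,"coaster",round(d["score"],2),m[:2].round(4),"diam",(2*np.sqrt(len(P) and 2*np.trace(np.cov(P[:,:2].T))) ).round(3))
    for q,h in H.items():
        for d in spotter.regions_of(q,cam)[:5]:
            v,u=np.nonzero(d["region"]);
            # lid pixels: dark brown
            k=hsv[v,u,1]>90; 
            if k.sum()<10: continue
            P=np.array([onz(s,a,b,h) for a,b in zip(u[k],v[k])]);m=np.median(P,0)
            if np.hypot(*(m[:2]-X0[q]))>.04: continue
            (c,w,_)=cv2.minAreaRect(P[:,:2].astype(np.float32))
            print(cam,q,round(d["score"],2),P.mean(0)[:2].round(4),np.round(c,4),np.round(w,3))
E
```

```text
[[ 0.907  0.42  -0.   ]
 [ 0.42  -0.907 -0.   ]
 [-0.     0.    -1.   ]]
scene coaster 0.93 [ 0.6233 -0.0838] diam 0.067
scene coaster 0.84 [0.6472 0.1127] diam 0.069
scene coaster 0.65 [ 0.6185 -0.183 ] diam 0.067
scene coaster 0.4 [0.4547 0.0677] diam 0.085
scene pot_44_centre 0.73 [ 0.4755 -0.1881] [ 0.4761 -0.1876] [0.045 0.04 ]
scene pot_58_centre 0.94 [0.479  0.0607] [0.4909 0.0575] [0.045 0.073]
scene pot_72_centre 0.82 [ 0.4639 -0.0805] [ 0.4888 -0.0836] [0.05  0.108]
scene pot_86_centre 0.62 [0.4502 0.2008] [0.4669 0.1941] [0.059 0.104]
side coaster 0.92 [ 0.6162 -0.1793] diam 0.066
side coaster 0.91 [0.6424 0.1141] diam 0.068
side coaster 0.75 [0.6301 0.0099] diam 0.069
side pot_44_centre 0.62 [ 0.472  -0.1854] [ 0.4723 -0.1843] [0.043 0.048]
side pot_58_centre 0.71 [0.4756 0.066 ] [0.4738 0.0738] [0.046 0.064]
side pot_72_centre 0.91 [ 0.4574 -0.0734] [ 0.4551 -0.0543] [0.049 0.091]
side pot_86_centre 0.86 [0.4448 0.2068] [0.4442 0.2118] [0.055 0.063]
```

```bash
python3 - <<'E'
from h import *
mv((.47,-.187,.25),(.995,-.095))
E
```

```text
shift [ 1.392 -1.131 -0.184] n_rows 10.806994501369132
turn [-0.     0.    -0.663] q7 -0.07123696156776996
turn [0.    0.    1.337] q7 -0.07123696156776996
```

```bash
python3 -m creep '[[0,0,-0.15,0,0,0,1],[0,0,-0.3,0,0,0,1],[0.15,-0.12,-0.3,0,0,-0.07,1],[0.3,-0.24,-0.3,0,0,-0.14,1],[0.4,-0.33,-0.3,0,0,-0.2,1],[0.5,-0.42,-0.3,0,0,-0.27,1],[0.6,-0.5,-0.3,0,0,-0.34,1],[0.7,-0.57,-0.3,0,0,-0.4,1],[0.8,-0.65,-0.3,0,0,-0.47,1],[0.9,-0.73,-0.3,0,0,-0.54,1],[1,-0.81,-0.3,0,0,-0.6,1],[1,-0.81,-0.3,0,0,-0.663,1],[1,-0.81,-0.3,0,0,-0.663,1],[1,-0.81,-0.3,0,0,-0.663,1]]' 20; python3 - <<'E'
from h import *
print(r.get_state()["q"])
mv((.47,-.187,.25),(.995,-.095))
E
```

```text
t: 2.57
ee_pos: [0.4146, -0.3016, 0.2791]
tool_rot: [2.328, 2.109, -0.001]
contact_force: [-1.0, 0.4, -0.9]
width: 0.0883
grip_force: 0.0
[ 0.81316713  0.24169269 -0.32295817  1.79456563  0.08521738  1.11863816
  0.36282038]
shift [0.478 0.175 0.116] n_rows 3.1301777365544208
turn [-0.     0.    -0.002] q7 0.3628203766680974
turn [1.000e-03 0.000e+00 1.998e+00] q7 0.3628203766680974
```

```bash
python3 -m creep '[[0.16,0.06,0.04,0,0,0,1],[0.32,0.12,0.08,0,0,0,1],[0.478,0.175,0.116,0,0,0,1],[0.478,0.175,0.116,0,0,0,1],[0.478,0.175,0.116,0,0,0,1],[0.478,0.175,0.116,0,0,0,1]]'; cat >> h.py <<'E'
def lid(cam,h,near,s=None,lo=None):
    """dark lid circle centre on plane h near xy guess"""
    s=s or imaging.snapshot(cam)
    u,v=proj(s,(*near,h));hsv=cv2.cvtColor(s["img"],cv2.COLOR_BGR2HSV)
    return s,u,v,hsv
E
python3 - <<'E'
from h import *
s=imaging.snapshot("wrist");cv2.imwrite("pics/w1.png",s["img"])
E=np.array(s["extrinsics"]);print(-E[:3,:3].T@E[:3,3],-E[2,:3],s["K"][0][0])
for q,z in [("pot_44_centre",.022),("pot_58_centre",.029),("pot_72_centre",.036),("pot_86_centre",.043),("coaster_a",.006)]:
    for d in spotter.place_of(q,"wrist")[:5]:
        v,u=d["location"];u*=512;v*=384
        print(q,round(d["score"],2),round(u),round(v),onz(s,u,v,z).round(4))
E
```

```text
t: 3.07
ee_pos: [0.4694, -0.1879, 0.25]
tool_rot: [2.328, 2.109, -0.002]
contact_force: [0.0, -0.3, 0.3]
width: 0.0881
grip_force: 0.0
[ 0.47757972 -0.11290463  0.43113205] [-0.03131978 -0.29121056 -0.95614616] 292.9671481329367
pot_44_centre 0.89 181 161 [ 0.3586 -0.1849  0.022 ]
pot_44_centre 0.85 213 202 [ 0.3952 -0.251   0.022 ]
pot_44_centre 0.78 259 154 [ 0.4702 -0.1868  0.022 ]
pot_44_centre 0.7 268 207 [ 0.4759 -0.2662  0.022 ]
pot_44_centre 0.6 362 141 [ 0.6154 -0.1826  0.022 ]
pot_72_centre 0.7 240 68 [ 0.4567 -0.0729  0.036 ]
coaster_a 0.68 367 65 [ 0.6279 -0.0818  0.006 ]
coaster_a 0.57 362 142 [ 0.6209 -0.1859  0.006 ]
coaster_a 0.21 241 73 [ 0.4569 -0.0765  0.006 ]
```

View pics/w1.png

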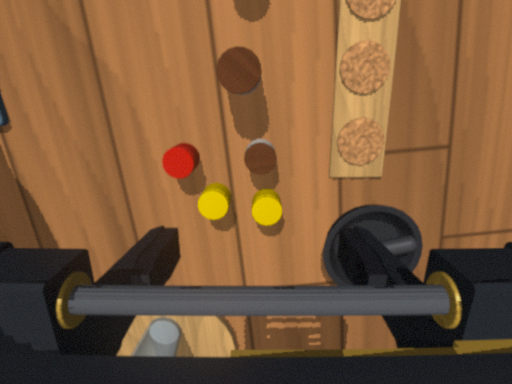

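The wrist view shows pot_44 at (260,155), with red and yellow look-alikes to its left and below. Coasters a and b are at (362,142) and (367,65). The path down is clear.

```bash
python3 - <<'E'
from h import *
s=imaging.snapshot("wrist")
for d in spotter.regions_of("coaster_a","wrist")[:4]:
    v,u=np.nonzero(d["region"]);P=np.array([onz(s,a,b,.010) for a,b in zip(u,v)]);print(round(d["score"],2),P.mean(0).round(4),len(P))
mv((.470,-.187,.010))
E
```

```text
0.71 [ 0.6299 -0.0131  0.01  ] 756
0.69 [ 0.6228 -0.084   0.01  ] 2048
0.68 [ 0.6166 -0.1834  0.01  ] 1672
shift [0.    0.001 0.961] n_rows 5.75849417181806
```

```bash
python3 -m creep '[[0,0,0.15,0,0,0,1],[0,0,0.3,0,0,0,1],[0,0,0.45,0,0,0,1],[0,0,0.6,0,0,0,1],[0,0,0.7,0,0,0,1],[0,0,0.8,0,0,0,1],[0,0,0.88,0,0,0,1],[0,0,0.93,0,0,0,1],[0,0,0.96,0,0,0,1],[0,0,0.96,0,0,0,0],[0,0,0.96,0,0,0,0],[0,0,0.96,0,0,0,-1],[0,0,0.96,0,0,0,-1],[0,0,0.96,0,0,0,-1],[0,0,0.96,0,0,0,-1],[0,0,0.96,0,0,0,-1],[0,0,0.96,0,0,0,-1]]' 15; python3 - <<'E'
from h import *
mv((.617,-.182,.060)); mv((.617,-.182,.022))
E
```

```text
t: 4.88
ee_pos: [0.47, -0.1863, 0.0102]
tool_rot: [2.325, 2.113, 0.0]
contact_force: [0.8, -0.4, 0.5]
width: 0.0369
grip_force: 0.0
shift [ 0.073  0.584 -0.199] n_rows 3.723548190435333
shift [ 0.073  0.584 -0.047] n_rows 3.5383612458406155
```

```bash
python3 - <<'E'
from h import *
print(r.get_state()["width"])
s=imaging.snapshot("wrist");t=imaging.snapshot("side");t2=imaging.snapshot("scene")
cv2.imwrite("pics/w2.png",np.hstack([s["img"][60:360,100:420],cv2.resize(t["img"][80:180,240:373],(399,300)) ]))
E
```

```text
0.03690398711054011
```

View pics/w2.png

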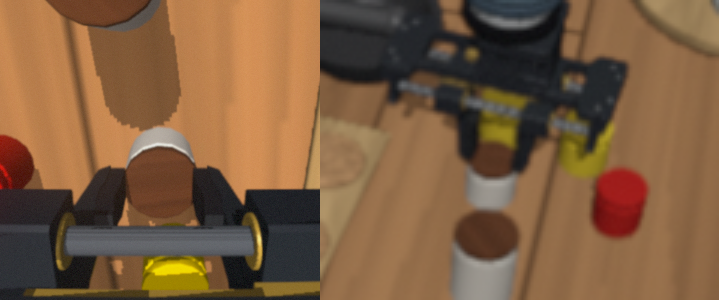

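The left panel shows the lid at about (260,245) in the full frame, and the side view puts the pot in front (+y) of the fingers, so the grip is off centre. I'll open and re-measure.

```bash
python3 -m creep '[[0,0,0,0,0,0,1],[0,0,0,0,0,0,1],[0,0,0,0,0,0,1],[0,0,0,0,0,0,1],[0,0,0,0,0,0,1],[0,0,0,0,0,0,1],[0,0,0,0,0,0,1],[0,0,0,0,0,0,1]]'; cat >> h.py <<'E'
def lidfit(cam,h,near,dia):
    """model fit: best circle on plane h whose inside is dark-lid coloured; grid search near guess"""
    s=imaging.snapshot(cam);im=s["img"].astype(int)
    m=((im[...,2]-im[...,0]>15)&(im.sum(2)<260)).astype(np.uint8)
    u,v=proj(s,(*near,h));cv2.imwrite("pics/_m.png",m*255)
    n,L,st,c=cv2.connectedComponentsWithStats(m)
    k=[i for i in range(1,n) if st[i,4]>60]
    i=min(k,key=lambda i:np.hypot(c[i][0]-u,c[i][1]-v))
    vv,uu=np.nonzero(L==i);P=np.array([onz(s,a,b,h)[:2] for a,b in zip(uu,vv)]).astype(np.float32)
    cc,rad=cv2.minEnclosingCircle(P)
    print(cam,"lid px",c[i].round(),"mean",P.mean(0).round(4),"circle",np.round(cc,4),"dia",round(2*rad,4),"eqdia",(P.max(0)-P.min(0)).round(3))
    return s
E
python3 - <<'E'
from h import *
print(r.get_state()["width"],r.get_state()["ee_pos"])
s=lidfit("wrist",.044,(.47,-.185),.044)
for d in spotter.place_of("pot_44_centre","wrist")[:3]:
    v,u=d["location"];print(d["score"],u*512,v*384,onz(s,u*512,v*384,.022))
lidfit("side",.044,(.47,-.185),.044)
E
```

```text
t: 5.7
ee_pos: [0.4698, -0.1862, 0.01]
tool_rot: [-2.325, -2.113, 0.0]
contact_force: [0.6, 0.2, 0.3]
width: 0.076
grip_force: 0.0
0.07597853159470415 [ 0.46984648 -0.18618346  0.0099914 ]
wrist lid px [296. 338.] mean [ 0.4874 -0.2567] circle [ 0.5044 -0.2715] dia 0.2497 eqdia [0.248 0.054]
0.88 163.9936 315.91679999999997 [ 0.39721592 -0.24949016  0.022     ]
0.72 263.9872 227.904 [ 0.47344911 -0.18861398  0.022     ]
side lid px [297. 132.] mean [ 0.4713 -0.1851] circle [ 0.4704 -0.1865] dia 0.0467 eqdia [0.042 0.044]
```

```bash
python3 - <<'E'
from h import *
st=r.get_state();Rm=R.from_rotvec(st["tool_rot"]).as_matrix();p=st["ee_pos"];print(Rm.round(3))
out=[]
for cam in ["wrist","side"]:
    s=imaging.snapshot(cam);im=s["img"].copy()
    pts=[tuple(np.round(np.array(proj(s,p+Rm@np.array(o)))).astype(int)) for o in [(0,0,0),(0,.038,0),(0,-.038,0)]]
    ring=np.array([proj(s,(.472+.022*np.cos(a),-.186+.022*np.sin(a),.044)) for a in np.linspace(0,6.28,40)]).round().astype(int)
    print(cam,pts)
    x0,y0,w,hh,sc=(120,150,260,200,1.5) if cam=="wrist" else (240,70,130,100,3)
    im=cv2.resize(im[y0:y0+hh,x0:x0+w],None,fx=sc,fy=sc)
    for q in pts: cv2.circle(im,(int((q[0]-x0)*sc),int((q[1]-y0)*sc)),3,(255,255,0),-1)
    cv2.polylines(im,[((ring-[x0,y0])*sc).astype(int)],True,(0,255,0),1)
    out.append(im)
cv2.imwrite("pics/w3.png",np.hstack(out)); print(out[0].shape,out[1].shape)
E
```

```text
[[ 0.095  0.995 -0.   ]
 [ 0.995 -0.095 -0.   ]
 [-0.    -0.    -1.   ]]
wrist [(np.int64(258), np.int64(218)), (np.int64(315), np.int64(217)), (np.int64(201), np.int64(217))]
side [(np.int64(297), np.int64(141)), (np.int64(283), np.int64(138)), (np.int64(311), np.int64(145))]
(300, 390, 3) (300, 390, 3)
```

View pics/w3.png

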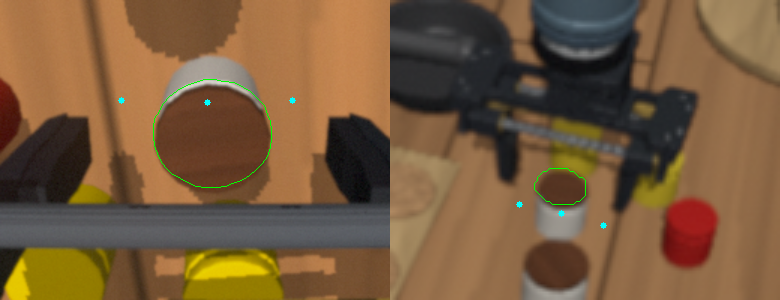

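The overlay confirms the pot model, since the green ring sits on the lid. The real fingertips, though, appear about 30–40 mm above the reported TCP (dots). I'll triangulate them from both cameras.

```bash
python3 - <<'E'
from h import *
from scipy.optimize import least_squares
S={c:imaging.snapshot(c) for c in ["wrist","side","scene"]}
# tips (inner-end) pixel estimates: left/right in wrist, matching in side
w=[(120+88/1.5,150+120/1.5),(120+330/1.5,150+118/1.5)]
sd=[(240+(627-390)/3,70+205/3),(240+(507-390)/3,70+178/3)]
for a,b in zip(w,sd):
    f=lambda X:np.r_[np.array(proj(S["wrist"],X))-a,np.array(proj(S["side"],X))-b]
    o=least_squares(f,[.47,-.19,.03]);print(o.x.round(4),o.fun.round(1))
print(r.get_state()["ee_pos"],r.get_state()["q"])
cv2.imwrite("pics/sc3.png",cv2.resize(S["scene"]["img"][90:240,100:300],(800,600)))
E
```

```text
[ 0.4217 -0.1821  0.0297] [-0.7  0.7 -3.5  2.4]
[ 0.5156 -0.183   0.0442] [0.2 0.  0.8 0.5]
[ 0.46984679 -0.18618604  0.01000045] [ 0.51412408  0.62402844 -0.28467506  2.0163775   0.32282459  0.54376918
 -0.09340528]
```

View pics/sc3.png

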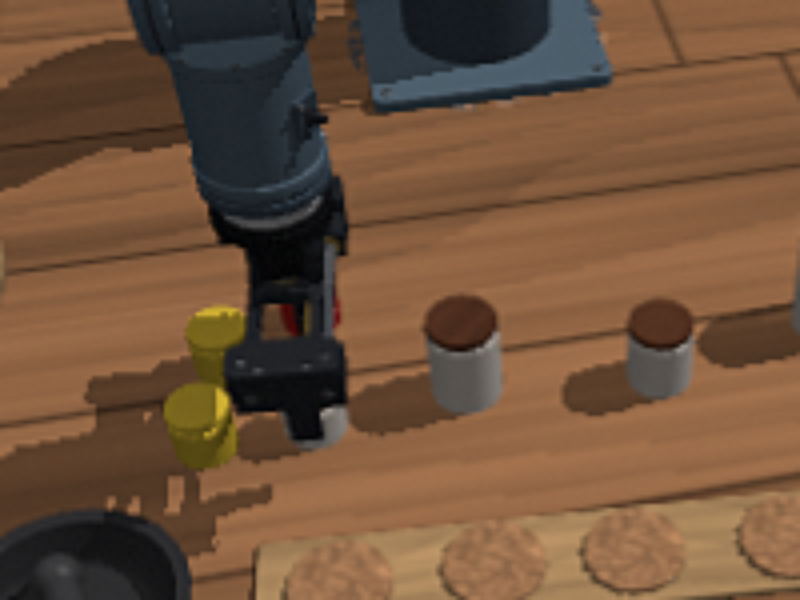

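```bash
python3 - <<'E'
from h import *
s=imaging.snapshot("scene");t=imaging.snapshot("wrist");d=imaging.snapshot("side")
for z in (.0,.01,.02,.03,.04,.05):
    print(z,np.round(proj(s,(.5195,-.188,z)),1),np.round(proj(t,(.5075,-.188,z)),1),np.round(proj(d,(.5195,-.188,z)),1))
E
```

```text
0.0 [179.9 209. ] [312.  209.6] [278.  140.2]
0.01 [179.4 206.6] [314.5 215. ] [278.2 137.6]
0.02 [178.9 204.3] [317.4 221. ] [278.3 134.9]
0.03 [178.3 201.9] [320.6 227.5] [278.5 132.1]
0.04 [177.8 199.5] [324.1 234.9] [278.7 129.4]
0.05 [177.2 197. ] [328.  243.1] [278.8 126.6]
```

All three cameras put the fingertips at about z=0.04 when 0.010 is reported, so the real tip sits about 30–35 mm above the reported TCP. I'll go down another 22 mm, then close.

```bash
python3 -m creep '[[0,0,0.03,0,0,0,1],[0,0,0.06,0,0,0,1],[0,0,0.088,0,0,0,1],[0,0,0.088,0,0,0,1]]' 15; python3 -m creep '[[0,0,0,0,0,0,-1],[0,0,0,0,0,0,-1],[0,0,0,0,0,0,-1],[0,0,0,0,0,0,-1],[0,0,0,0,0,0,-1],[0,0,0,0,0,0,-1],[0,0,0,0,0,0,-1],[0,0,0,0,0,0,-1],[0,0,0,0,0,0,-1],[0,0,0,0,0,0,-1]]' 15
```

```text
t: 6.58
ee_pos: [0.4686, -0.1857, -0.0137]
tool_rot: [-2.323, -2.111, 0.002]
contact_force: [-0.2, 0.4, 0.8]
width: 0.0881
grip_force: 0.0
t: 7.42
ee_pos: [0.4701, -0.1862, -0.0118]
tool_rot: [2.325, 2.113, 0.0]
contact_force: [-0.4, -0.0, 1.6]
width: 0.0433
grip_force: 15.0
```

```bash
python3 -m creep '[[0,0,-0.06,0,0,0,-1],[0,0,-0.13,0,0,0,-1],[0.01,0.08,-0.16,0,0,0,-1],[0.03,0.2,-0.16,0,0,0,-1],[0.04,0.32,-0.16,0,0,0,-1],[0.055,0.44,-0.16,0,0,0,-1],[0.065,0.54,-0.16,0,0,0,-1],[0.069,0.58,-0.16,0,0,0,-1],[0.069,0.58,-0.16,0,0,0,-1],[0.069,0.58,-0.16,0,0,0,-1],[0.069,0.58,-0.16,0,0,0,-1]]' 15; python3 - <<'E'
from h import *
s=imaging.snapshot("side")
print(r.get_state()["width"],r.get_state()["ee_pos"])
mv((.616,-.183,-.0015))
lidfit("side",.044+.038,(.616,-.183),.044)
for cam in ("wrist","scene"):
    s=imaging.snapshot(cam)
    for d in spotter.place_of("pot_44_centre",cam)[:5]:
        v,u=d["location"];print(cam,round(d["score"],2),onz(s,u*512,v*384,.022+.038).round(4))
E
```

```text
t: 8.33
ee_pos: [0.6141, -0.183, 0.0275]
tool_rot: [-2.324, -2.112, 0.003]
contact_force: [-0.4, 0.1, -0.5]
width: 0.0435
grip_force: 15.0
0.04346969808094679 [ 0.61413699 -0.18321951  0.02762012]
shift [0.002 0.008 0.116] n_rows 0.6997715970715089
side lid px [241. 111.] mean [ 0.6173 -0.1866] circle [ 0.6174 -0.1923] dia 0.0659 eqdia [0.049 0.056]
wrist 0.71 [ 0.6146 -0.1873  0.06  ]
scene 0.69 [ 0.5029 -0.253   0.06  ]
scene 0.53 [ 0.4346 -0.2423  0.06  ]
scene 0.28 [0.7247 0.2321 0.06  ]
```

```bash
python3 -m creep '[[0.008,0.002,0.04,0,0,0,-1],[0.008,0.002,0.08,0,0,0,-1],[0.008,0.002,0.1,0,0,0,-1],[0.008,0.002,0.11,0,0,0,-1],[0.008,0.002,0.116,0,0,0,-1],[0.008,0.002,0.116,0,0,0,-1],[0.008,0.002,0.116,0,0,0,-1],[0.008,0.002,0.116,0,0,0,-1]]' 15;  python3 -m creep '[[0,0,0,0,0,0,-0.1],[0,0,0,0,0,0,0.3],[0,0,0,0,0,0,0.6],[0,0,0,0,0,0,1],[0,0,0,0,0,0,1],[0,0,0,0,0,0,1],[0,0,0,0,0,0,1],[0,0,0,0,0,0,1],[0,0,-0.1,0,0,0,1],[0,0,-0.25,0,0,0,1],[0,0,-0.4,0,0,0,1],[0,0,-0.55,0,0,0,1],[0,0,-0.7,0,0,0,1],[0,0,-0.8,0,0,0,1],[0,0,-0.8,0,0,0,1],[0,0,-0.8,0,0,0,1],[0,0,-0.8,0,0,0,1]]'; python3 - <<'E'
from h import *
mv((.478,.063,.198))
for cam in ("wrist","side","scene"):
    lidfit(cam,.054,(.617,-.182),.044)
s=imaging.snapshot("wrist");cv2.imwrite("pics/w4.png",s["img"])
for d in spotter.regions_of("coaster_a","wrist")[:4]:
    v,u=np.nonzero(d["region"]);P=np.array([onz(s,a,b,.010) for a,b in zip(u,v)]);print(round(d["score"],2),P.mean(0).round(4),np.ptp(P,0).round(3))
E
```

```text
t: 9.3
ee_pos: [0.6169, -0.181, -0.0009]
tool_rot: [2.325, 2.113, 0.001]
contact_force: [0.2, 0.1, -0.5]
width: 0.0436
grip_force: 15.0
t: 10.72
ee_pos: [0.6158, -0.1809, 0.198]
tool_rot: [-2.324, -2.112, 0.002]
contact_force: [0.0, 0.1, -0.4]
width: 0.0879
grip_force: 0.0
shift [ 0.918 -0.642  0.001] n_rows 6.716661333218077
wrist lid px [260. 171.] mean [ 0.6168 -0.1834] circle [ 0.6168 -0.1844] dia 0.0445 eqdia [0.042 0.042]
side lid px [242. 121.] mean [ 0.6145 -0.1801] circle [ 0.6135 -0.1806] dia 0.0497 eqdia [0.049 0.048]
scene lid px [199. 191.] mean [ 0.5139 -0.129 ] circle [ 0.5222 -0.1245] dia 0.0806 eqdia [0.049 0.079]
0.83 [ 0.6234 -0.0842  0.01  ] [0.068 0.069 0.   ]
0.62 [ 0.631  -0.0104  0.01  ] [0.066 0.032 0.   ]
0.61 [ 0.6201 -0.1725  0.01  ] [0.067 0.063 0.   ]
```

View pics/w4.png

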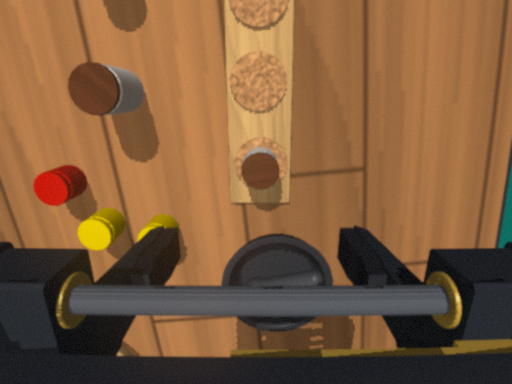

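Pot_44 stands at (260,171) in the picture, about (0.616,-0.182), centred on coaster a. Pot_58 is next.

```bash
python3 -m creep '[[0.08,-0.06,0,0,0,0,1],[0.2,-0.14,0,0,0,0,1],[0.32,-0.22,0,0,0,0,1],[0.44,-0.31,0,0,0,0,1],[0.56,-0.39,0,0,0,0,1],[0.68,-0.47,0,0,0,0,1],[0.8,-0.56,0,0,0,0,1],[0.88,-0.62,0,0,0,0,1],[0.918,-0.642,0,0,0,0,1],[0.918,-0.642,0,0,0,0,1],[0.918,-0.642,0,0,0,0,1],[0.918,-0.642,0,0,0,0,1]]'; python3 - <<'E'
from h import *
lidfit("wrist",.058,(.478,.063),.048);lidfit("wrist",.072,(.456,-.075),.052);lidfit("side",.058,(.478,.063),.048)
mv((.478,.063,-.005))
s=imaging.snapshot("wrist")
for d in spotter.regions_of("coaster_a","wrist")[:4]:
    v,u=np.nonzero(d["region"]);P=np.array([onz(s,a,b,.010) for a,b in zip(u,v)]);print(round(d["score"],2),P.mean(0).round(4),np.ptp(P,0).round(3))
E
```

```text
t: 11.97
ee_pos: [0.4797, 0.0611, 0.1988]
tool_rot: [2.327, 2.11, -0.0]
contact_force: [-0.1, 0.1, 0.2]
width: 0.0882
grip_force: 0.0
wrist lid px [257. 178.] mean [0.4775 0.0504] circle [0.4771 0.0475] dia 0.0769 eqdia [0.049 0.076]
wrist lid px [197. 332.] mean [ 0.379  -0.1452] circle [ 0.3806 -0.1454] dia 0.0678 eqdia [0.052 0.058]
side lid px [275. 206.] mean [0.4733 0.0622] circle [0.4734 0.0614] dia 0.0547 eqdia [0.047 0.054]
shift [ 0.006 -0.006  0.815] n_rows 4.887451776224199
0.85 [0.6428 0.1119 0.01  ] [0.069 0.068 0.   ]
0.79 [0.632  0.0092 0.01  ] [0.068 0.066 0.   ]
0.57 [ 0.643  -0.0669  0.01  ] [0.029 0.031 0.   ]
0.45 [ 0.5939 -0.2012  0.01  ] [0.016 0.019 0.   ]
```

```bash
python3 -m creep '[[0,-0.004,0.12,0,0,0,1],[0,-0.006,0.27,0,0,0,1],[0,-0.006,0.42,0,0,0,1],[0,-0.006,0.55,0,0,0,1],[0,-0.006,0.65,0,0,0,1],[0,-0.006,0.73,0,0,0,1],[0,-0.006,0.79,0,0,0,1],[0,-0.006,0.82,0,0,0,1],[0,-0.006,0.82,0,0,0,1],[0,-0.006,0.82,0,0,0,0],[0,-0.006,0.82,0,0,0,-1],[0,-0.006,0.82,0,0,0,-1],[0,-0.006,0.82,0,0,0,-1],[0,-0.006,0.82,0,0,0,-1],[0,-0.006,0.82,0,0,0,-1],[0,-0.006,0.82,0,0,0,-1],[0,-0.006,0.82,0,0,0,-1],[0,-0.006,0.82,0,0,0,-1]]' 15; python3 - <<'E'
from h import *
lidfit("side",.058,(.478,.063),.048)
mv((.623,-.084,.05))
E
```

```text
t: 13.72
ee_pos: [0.4771, 0.0629, -0.0057]
tool_rot: [2.325, 2.113, -0.0]
contact_force: [-0.6, -0.8, 5.1]
width: 0.0474
grip_force: 15.0
side lid px [272. 209.] mean [0.4772 0.0716] circle [0.4767 0.0681] dia 0.0494 eqdia [0.048 0.033]
shift [-0.529  0.637 -0.223] n_rows 5.142782877987736
```

```bash
python3 -m creep '[[0,0,-0.06,0,0,0,-1],[0,0,-0.14,0,0,0,-1],[-0.05,0.06,-0.2,0,0,0,-1],[-0.13,0.15,-0.2,0,0,0,-1],[-0.21,0.25,-0.2,0,0,0,-1],[-0.29,0.35,-0.2,0,0,0,-1],[-0.37,0.45,-0.2,0,0,0,-1],[-0.45,0.54,-0.2,0,0,0,-1],[-0.5,0.6,-0.2,0,0,0,-1],[-0.529,0.637,-0.2,0,0,0,-1],[-0.529,0.637,-0.2,0,0,0,-1],[-0.529,0.637,-0.2,0,0,0,-1],[-0.529,0.637,-0.2,0,0,0,-1]]' 15; python3 - <<'E'
from h import *
for cam in ("wrist","side"):
    lidfit(cam,.058+.05,(.623,-.084),.048)
    s=imaging.snapshot(cam)
    for d in spotter.place_of("pot_58_centre",cam)[:2]:
        v,u=d["location"];print(cam,round(d["score"],2),onz(s,u*512,v*384,.029+.05).round(4))
E
```

```text
t: 14.85
ee_pos: [0.622, -0.0824, 0.0436]
tool_rot: [-2.322, -2.113, 0.001]
contact_force: [-0.5, 0.5, -0.3]
width: 0.0476
grip_force: 15.0
wrist lid px [295. 318.] mean [ 0.6375 -0.1099] circle [ 0.6377 -0.1103] dia 0.0072 eqdia [0.006 0.004]
side lid px [226. 133.] mean [ 0.6235 -0.0771] circle [ 0.6236 -0.0804] dia 0.0558 eqdia [0.049 0.045]
side 0.72 [ 0.4497 -0.0379  0.079 ]
side 0.55 [ 0.6245 -0.0887  0.079 ]
```

```bash
python3 -m creep '[[0,0,0.05,0,0,0,-1],[0,0,0.1,0,0,0,-1],[0,0,0.135,0,0,0,-1],[0,0,0.15,0,0,0,-1],[0,0,0.157,0,0,0,-1],[0,0,0.157,0,0,0,-1],[0,0,0.157,0,0,0,-1],[0,0,0.157,0,0,0,-1]]' 15;  python3 -m creep '[[0,0,0,0,0,0,0.1],[0,0,0,0,0,0,0.3],[0,0,0,0,0,0,0.6],[0,0,0,0,0,0,1],[0,0,0,0,0,0,1],[0,0,0,0,0,0,1],[0,0,0,0,0,0,1],[0,0,0,0,0,0,1],[0,0,-0.1,0,0,0,1],[0,0,-0.25,0,0,0,1],[0,0,-0.4,0,0,0,1],[0,0,-0.55,0,0,0,1],[0,0,-0.7,0,0,0,1],[0,0,-0.8,0,0,0,1],[0,0,-0.8,0,0,0,1],[0,0,-0.8,0,0,0,1],[0,0,-0.8,0,0,0,1]]'; python3 - <<'E'
from h import *
lidfit("wrist",.068,(.623,-.084),.048); lidfit("side",.068,(.623,-.084),.048)
lidfit("wrist",.072,(.456,-.075),.048); lidfit("side",.072,(.456,-.075),.048)
mv((.456,-.075,.198))
E
```

```text
t: 15.82
ee_pos: [0.623, -0.0838, 0.0043]
tool_rot: [-2.325, -2.113, 0.0]
contact_force: [0.2, 0.7, -2.7]
width: 0.0475
grip_force: 15.0
t: 17.23
ee_pos: [0.6223, -0.0839, 0.2038]
tool_rot: [-2.324, -2.112, 0.002]
contact_force: [-0.1, -0.5, -0.5]
width: 0.0883
grip_force: 0.0
wrist lid px [260. 171.] mean [ 0.6236 -0.0845] circle [ 0.6241 -0.086 ] dia 0.0504 eqdia [0.046 0.048]
side lid px [228. 144.] mean [ 0.6215 -0.0809] circle [ 0.6192 -0.0805] dia 0.058 eqdia [0.055 0.048]
wrist lid px [119. 231.] mean [ 0.449  -0.1423] circle [ 0.4979 -0.173 ] dia 0.4031 eqdia [0.39  0.224]
side lid px [295. 158.] mean [ 0.4567 -0.0738] circle [ 0.4569 -0.0744] dia 0.0529 eqdia [0.051 0.052]
shift [-0.028 -0.665  0.023] n_rows 3.993116353837867
```

```bash
python3 -m creep '[[0,-0.08,0,0,0,0,1],[0,-0.2,0,0,0,0,1],[-0.01,-0.33,0,0,0,0,1],[-0.02,-0.46,0,0,0,0,1],[-0.024,-0.57,0,0,0,0,1],[-0.024,-0.64,0,0,0,0,1],[-0.024,-0.662,0,0,0,0,1],[-0.024,-0.662,0.05,0,0,0,1],[-0.024,-0.662,0.15,0,0,0,1],[-0.024,-0.662,0.3,0,0,0,1],[-0.024,-0.662,0.45,0,0,0,1],[-0.024,-0.662,0.57,0,0,0,1],[-0.024,-0.662,0.67,0,0,0,1],[-0.024,-0.662,0.75,0,0,0,1],[-0.024,-0.662,0.79,0,0,0,1],[-0.024,-0.662,0.81,0,0,0,1],[-0.024,-0.662,0.81,0,0,0,1]]' 20; python3 -m creep '[[0,0,0,0,0,0,0],[0,0,0,0,0,0,-1],[0,0,0,0,0,0,-1],[0,0,0,0,0,0,-1],[0,0,0,0,0,0,-1],[0,0,0,0,0,0,-1],[0,0,0,0,0,0,-1],[0,0,0,0,0,0,-1]]' 20; python3 - <<'E'
from h import *
lidfit("side",.072,(.456,-.075),.048)
mv((.632,.0085,.05))
E
```

```text
t: 18.85
ee_pos: [0.4578, -0.0737, 0.0016]
tool_rot: [-2.324, -2.113, 0.001]
contact_force: [0.5, -0.0, 0.6]
width: 0.0878
grip_force: 0.0
t: 19.52
ee_pos: [0.4579, -0.0742, 0.0026]
tool_rot: [2.325, 2.112, -0.0]
contact_force: [0.1, -0.2, 5.5]
width: 0.0512
grip_force: 20.0
side lid px [294. 160.] mean [ 0.458  -0.0676] circle [ 0.4579 -0.0728] dia 0.053 eqdia [0.051 0.036]
shift [ 0.396  0.661 -0.189] n_rows 4.75774872101919
```

```bash
python3 -m creep '[[0,0,-0.06,0,0,0,-1],[0,0,-0.14,0,0,0,-1],[0.04,0.06,-0.2,0,0,0,-1],[0.1,0.16,-0.2,0,0,0,-1],[0.16,0.27,-0.2,0,0,0,-1],[0.22,0.37,-0.2,0,0,0,-1],[0.28,0.47,-0.2,0,0,0,-1],[0.34,0.57,-0.2,0,0,0,-1],[0.38,0.63,-0.2,0,0,0,-1],[0.396,0.661,-0.2,0,0,0,-1],[0.396,0.661,-0.2,0,0,0,-1],[0.396,0.661,-0.2,0,0,0,-1],[0.396,0.661,-0.15,0,0,0,-1],[0.396,0.661,-0.1,0,0,0,-1],[0.396,0.661,-0.065,0,0,0,-1],[0.396,0.661,-0.05,0,0,0,-1],[0.396,0.661,-0.043,0,0,0,-1],[0.396,0.661,-0.043,0,0,0,-1],[0.396,0.661,-0.043,0,0,0,-1],[0.396,0.661,-0.043,0,0,0,-1]]' 20; python3 -m creep '[[0,0,0,0,0,0,0.15],[0,0,0,0,0,0,0.35],[0,0,0,0,0,0,0.6],[0,0,0,0,0,0,1],[0,0,0,0,0,0,1],[0,0,0,0,0,0,1],[0,0,0,0,0,0,1],[0,0,0,0,0,0,1],[0,0,-0.1,0,0,0,1],[0,0,-0.25,0,0,0,1],[0,0,-0.4,0,0,0,1],[0,0,-0.55,0,0,0,1],[0,0,-0.7,0,0,0,1],[0,0,-0.8,0,0,0,1],[0,0,-0.8,0,0,0,1],[0,0,-0.8,0,0,0,1],[0,0,-0.8,0,0,0,1]]'; python3 - <<'E'
from h import *
lidfit("wrist",.082,(.632,.0085),.048); lidfit("side",.082,(.632,.0085),.048)
lidfit("wrist",.086,(.446,.205),.048); lidfit("side",.086,(.446,.205),.048)
mv((.446,.206,.205))
E
```

```text
t: 21.23
ee_pos: [0.6315, 0.0086, 0.0127]
tool_rot: [-2.325, -2.113, 0.0]
contact_force: [0.9, -0.5, -2.1]
width: 0.0516
grip_force: 20.0
t: 22.65
ee_pos: [0.631, 0.0085, 0.212]
tool_rot: [-2.324, -2.112, 0.002]
contact_force: [0.1, -0.9, -0.4]
width: 0.0883
grip_force: 0.0
wrist lid px [261. 180.] mean [ 0.6333 -0.0019] circle [ 0.6363 -0.0103] dia 0.0822 eqdia [0.05  0.079]
side lid px [213. 166.] mean [0.6306 0.0071] circle [6.284e-01 3.000e-04] dia 0.0735 eqdia [0.071 0.052]
wrist lid px [46. 10.] mean [0.4447 0.1865] circle [0.4453 0.1943] dia 0.0542 eqdia [0.054 0.024]
side lid px [283. 238.] mean [0.4367 0.1494] circle [0.4318 0.0206] dia 0.4275 eqdia [0.061 0.426]
shift [ 0.715 -0.811  0.028] n_rows 6.486033422536909
```

```bash
python3 -m creep '[[0.06,-0.07,0,0,0,0,1],[0.16,-0.18,0,0,0,0,1],[0.26,-0.29,0,0,0,0,1],[0.35,-0.4,0,0,0,0,1],[0.44,-0.5,0,0,0,0,1],[0.53,-0.6,0,0,0,0,1],[0.62,-0.7,0,0,0,0,1],[0.68,-0.77,0,0,0,0,1],[0.715,-0.811,0,0,0,0,1],[0.715,-0.811,0,0,0,0,1],[0.715,-0.811,0,0,0,0,1],[0.715,-0.811,0,0,0,0,1]]'; python3 - <<'E'
from h import *
s=lidfit("wrist",.086,(.446,.205),.048); 
for d in spotter.place_of("pot_86_centre","wrist")[:2]:
    v,u=d["location"];print(round(d["score"],2),onz(s,u*512,v*384,.043).round(4))
mv((.446,.206,.010)); cv2.imwrite("pics/w5.png",s["img"])
E
```

```text
t: 23.85
ee_pos: [0.4477, 0.2049, 0.2126]
tool_rot: [2.326, 2.111, -0.001]
contact_force: [0.6, -0.2, 0.1]
width: 0.0881
grip_force: 0.0
wrist lid px [287. 158.] mean [0.4801 0.2132] circle [0.4577 0.1809] dia 0.5922 eqdia [0.564 0.34 ]
0.54 [0.6123 0.0307 0.043 ]
shift [ 0.004 -0.008  0.811] n_rows 4.861553877444312
```

View pics/w5.png

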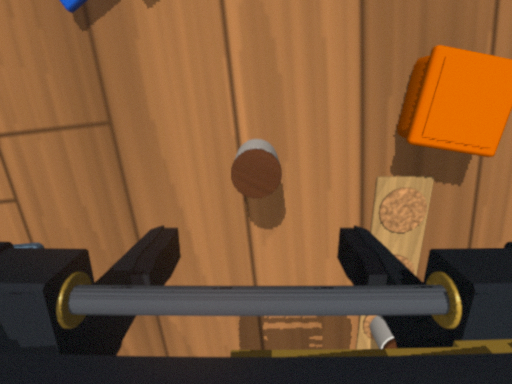

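Pot_86's lid is at (256,174), centred between the fingers. Coaster d at (403,210) is free, and the tub is at (460,100).

```bash
python3 -m creep '[[0,-0.002,0.08,0,0,0,1],[0,-0.002,0.2,0,0,0,1],[0,-0.002,0.34,0,0,0,1],[0,-0.002,0.47,0,0,0,1],[0,-0.002,0.58,0,0,0,1],[0,-0.002,0.67,0,0,0,1],[0,-0.002,0.74,0,0,0,1],[0,-0.002,0.79,0,0,0,1],[0,-0.002,0.81,0,0,0,1],[0,-0.002,0.81,0,0,0,1],[0,-0.002,0.81,0,0,0,0],[0,-0.002,0.81,0,0,0,-1],[0,-0.002,0.81,0,0,0,-1],[0,-0.002,0.81,0,0,0,-1],[0,-0.002,0.81,0,0,0,-1],[0,-0.002,0.81,0,0,0,-1],[0,-0.002,0.81,0,0,0,-1],[0,-0.002,0.81,0,0,0,-1]]' 25; python3 - <<'E'
from h import *
s=lidfit("side",.086,(.446,.205),.048)
s=imaging.snapshot("wrist");print(proj(s,(.446,.206,.086)))
mv((.644,.1125,.05))
E
```

```text
t: 25.45
ee_pos: [0.4465, 0.2062, 0.011]
tool_rot: [2.325, 2.113, 0.0]
contact_force: [-1.7, -0.4, 7.0]
width: 0.0557
grip_force: 25.0
side lid px [273. 257.] mean [0.4463 0.2023] circle [0.446  0.2015] dia 0.0559 eqdia [0.055 0.01 ]
(np.float64(256.2767852919855), np.float64(286.17958251119944))
shift [-0.298  0.822 -0.156] n_rows 5.323934938425272
```

```bash
python3 -m creep '[[0,0,-0.06,0,0,0,-1],[0,0,-0.14,0,0,0,-1],[-0.03,0.07,-0.2,0,0,0,-1],[-0.07,0.19,-0.2,0,0,0,-1],[-0.12,0.32,-0.2,0,0,0,-1],[-0.16,0.44,-0.2,0,0,0,-1],[-0.2,0.56,-0.2,0,0,0,-1],[-0.25,0.68,-0.2,0,0,0,-1],[-0.28,0.77,-0.2,0,0,0,-1],[-0.298,0.822,-0.2,0,0,0,-1],[-0.298,0.822,-0.2,0,0,0,-1],[-0.298,0.822,-0.2,0,0,0,-1],[-0.298,0.822,-0.15,0,0,0,-1],[-0.298,0.822,-0.1,0,0,0,-1],[-0.298,0.822,-0.065,0,0,0,-1],[-0.298,0.822,-0.05,0,0,0,-1],[-0.298,0.822,-0.043,0,0,0,-1],[-0.298,0.822,-0.043,0,0,0,-1],[-0.298,0.822,-0.043,0,0,0,-1],[-0.298,0.822,-0.043,0,0,0,-1]]' 25; python3 -m creep '[[0,0,0,0,0,0,0.2],[0,0,0,0,0,0,0.4],[0,0,0,0,0,0,0.6],[0,0,0,0,0,0,1],[0,0,0,0,0,0,1],[0,0,0,0,0,0,1],[0,0,0,0,0,0,1],[0,0,0,0,0,0,1],[0,0,-0.1,0,0,0,1],[0,0,-0.25,0,0,0,1],[0,0,-0.4,0,0,0,1],[0,0,-0.55,0,0,0,1],[0,0,-0.7,0,0,0,1],[0,0,-0.8,0,0,0,1],[0,-0.1,-0.8,0,0,0,1],[0,-0.25,-0.8,0,0,0,1],[0,-0.4,-0.8,0,0,0,1],[0,-0.5,-0.8,0,0,0,1],[0,-0.5,-0.8,0,0,0,1],[0,-0.5,-0.8,0,0,0,1]]'; python3 - <<'E'
from h import *
C=dict(a=(.617,-.182,.054,.022),b=(.623,-.084,.068,.024),c=(.632,.0085,.082,.026),d=(.644,.1125,.096,.028))
out=[]
for cam,(x0,y0,w,h,sc) in dict(side=(130,80,160,200,3),scene=(90,150,300,150,1)).items():
    s=imaging.snapshot(cam);im=s["img"]
    sc=3 if cam=="side" else 2.6
    big=cv2.resize(im[y0:y0+h,x0:x0+w],None,fx=sc,fy=sc)
    for x,y,z,rad in C.values():
        for zz,rr,col in((z,rad,(0,255,0)),(.010,.034,(255,255,0))):
            ring=np.array([proj(s,(x+rr*np.cos(a),y+rr*np.sin(a),zz)) for a in np.linspace(0,6.28,50)])
            cv2.polylines(big,[((ring-[x0,y0])*sc).round().astype(int)],True,col,1)
    cv2.imwrite(f"pics/end_{cam}.png",big)
E
```

```text
t: 27.22
ee_pos: [0.6434, 0.1128, 0.021]
tool_rot: [-2.324, -2.113, 0.001]
contact_force: [-2.1, 0.7, 0.4]
width: 0.0553
grip_force: 25.0
t: 28.88
ee_pos: [0.5189, 0.1243, 0.2218]
tool_rot: [2.323, 2.113, 0.0]
contact_force: [1.3, -0.1, -0.4]
width: 0.0881
grip_force: 0.0
```

View pics/end_side.png

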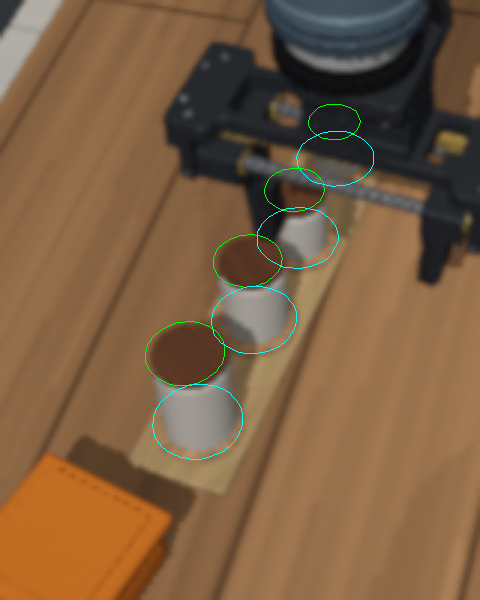

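View pics/end_scene.png

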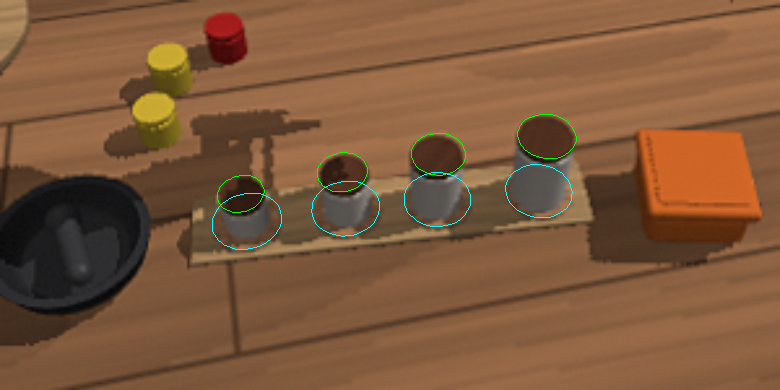

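In both views the lids match the predicted rings, which are centred on the coaster rings. The pots stand upright in rising order from the cobek to the tub, and the arm is clear.

```bash
python3 -c "
from bench import ticket
print(ticket.sign_off())"
```

```text
the job is handed in; nothing more can be done
None
```

All four pots are upright, released and centred on their coasters, rising from the 44 mm pot at the cobek to the 86 mm pot at the tub; the cobek and tub were left alone, and I handed the job in at about 29 s (no verdict was returned).

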